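Let the walking stick out by one hole

ROBOT

A 7-joint arm with a two-finger parallel gripper is mounted at the origin on the work surface. World frame = base frame: x ahead of the robot, y to its left, z up, the work surface at z = 0. Lengths are in m, angles in rad, forces in N, time in s.
With the tool pointing down it reaches from about 0.4 to 0.85 m from the base axis. Payload 10.4 kg.
Tool frame: the origin (TCP) lies at the centre of the arm's flange, where the gripper is bolted on; the fingertips stand 173 mm ahead of it and the grasp point (between the pads) lies 155 mm ahead of it; z points along the fingers, y is the line along which they close (so a half turn about z gives the same grasp; the last joint's range is limited). The gripper opens to 85 mm and grips with 20 to 120 N. Pads are 22 mm wide; open, the fingers measure 114 mm over their backs; the gripper's body (76 mm by 85 mm) begins 54 mm behind the grasp point. The pads swing forward as they close: fully open they stand 13 mm farther back than shut.
Start: joints at [-1.293, 0.332, -0.065, 1.46, 0.022, 1.35, -0.088], TCP at [0.185, 0.597, 0.405] pointing down, gripper open.
Joint ranges: [-2.6, 2.6], [-0.5, 2.12], [-1.47, 1.34], [0.16, 2.42], [-1.27, 4.41], [0.06, 2.06], [-2.6, 2.6]. Speed limits (rad/s): [2.22, 2.22, 2.79, 2.79, 3.14, 3.14, 3.14].

INTERFACE

Orientations are given as a unit quaternion [x, y, z, w].
In Python, from workcell import manip, viewer, finder gives the robot as it stands.
- The arm moves only by the tool arm_command, never from a script. Its argument "plan" is a list of rows, each an object with "dp": the shift along the tool's x, y, z in mm, a list of three; "spin": the turn about the tool's z in rad. A call has 1 to 5 rows; each row shifts and turns the commanded pose from where the row before left it, along the tool's axes as they then stand; what a row does not reach is not made up. A row lasts 1/10 s, in which the tool goes at most 50 mm and 8.59 degrees, less where a joint would pass 70% of its speed; a pose out of reach is approached as far as the arm can. A call is refused whole if a number of a shift passes 50 or a number of a turn 0.15, either way. A call with a gripper value outside its range is refused whole. "grip" is the closure, from -1 (fully open) to 1 (shut), set as the call begins (left out, the last holds). The fingers move at their own pace and stop on an object; "newtons" is the grip in N (left out, the last holds). Time passes only in rows, so rows that do not move let the fingers close. It gives the time, the measured TCP pose, the force, the opening and the grip force at its end, in the units of the state.
- manip.get_obs(): the state, without advancing time (a new reading comes with each control period).
- viewer.camera(name): name is "scene" or "top" or "wrist"; returns the picture (400x640x3 uint8, blue, green, red); there is no depth.
- viewer.camera_params(name): a dict with "vertical_fov" (degrees; the focal length in pixels is half the picture's height over the tangent of half this angle, whatever the lens; pixels are square), "cx", "cy" (the principal point, pixels), "R" (3x3) and "t" (3): a world point X has camera coordinates R X + t; the wrist camera has in their place "T_tool_cam" (4x4, takes a point from camera to tool coordinates, whose origin is the TCP and whose axes are the flange's). Camera axes: x right, y down, z forward; pixel columns grow to the right and rows downward; lengths in m; the calibration is good to about 2 mm. A picture is of the moment at which its call begins: read the wrist's pose just before it. camera_params takes no time and is no camera call.
- manip.hand_in(): hands the job in; it is judged then, once.
Trained networks look in the newest picture that a camera, given by its name, has taken for a name from the list of things; names that differ only in an ending like _2 or _b are one class to them, and where a whole thing is asked for, a point or a joint stands for the part that bears it (a point fixed in the world has none). Each returns a list of dicts, best first, with "score" (0 to 1); they miss things now and then, are a little off and sometimes report something else, mostly with a low value. They report only what shows in the picture. A call takes as long as a camera call.
- finder.find_in(camera, thing): "position" ([x, y, z] in m, in world coordinates, good to about 4 mm: the middle of the surface that is visible of it).
The state is a dict: "clock": time; "joint_pos": joint angles; "joint_velocities": joint speeds; "tau": joint torques, N m; "position": TCP position; "ee_rot": TCP orientation; "ft_force": force on the tool from outside, world axes, zero at the start; "torque": the same for the moment, N m; "grip_width": opening from 0.0 (shut) to 1.0 (fully open); "grasp_force": force on a finger pad.
Only numpy, scipy, OpenCV 4.12 (cv2) and the standard library are available. Lean on these libraries where they do the work, as an engineer would, in place of code of your own. Each camera call takes 0.05 s, during which the arm holds its last target. There are 200 camera calls.

TASK

The adjustable walking stick lying in its rack is one hole too short. Squeeze its spring button in flush and slide the upper tube (the one with the handle) out, away from the rubber foot, so that the button springs out through the very next hole and locks. Leave the game things lying around it where they are.

Things in the scene. Friction and masses are not known exactly. Their poses are not given: they have to be found in the camera images.
- button_station (a point): Point inside the stick, on its centre line at the spring button, 55 mm above the shelf; fixed. The stick lies level. x: sideways out of the tube, the way the button points; y: along the stick to the rubber foot (so the upper tube must go to -y); z: up. From 90 mm on the foot side of here to 250 mm on the handle side the plain upper tube is free all round, 30 mm clear of the rack.
- foot_end (a point): Middle of the flat end of the black rubber foot (38 mm wide), 457 mm from button_station. The foot closes the aluminium lower tube (22 mm in diameter), which two sprung clips 200 and 390 mm from button_station, 83 mm high, hold fast in a wooden rack (60 mm wide, 12 mm thick, under most of the stick). Fixed.
- handle (a point): Middle of the black crossbar handle (27 mm thick, 150 mm across), 389 mm from button_station, at the end of the aluminium upper tube (25 mm in diameter), which slides over the lower one; moves with it. An open saddle, 61 mm high, bears this tube 270 mm to the handle side of button_station; its black end bush (31 mm wide) begins 112 mm to the foot side.
- button_tip (a point): Outermost point of the spring button: a round-headed brass pin, 9 mm in diameter, carried by the lower tube. It stands 5 mm out of a 10 mm hole in the side of the upper tube, level with the tube's centre line and 17.5 mm from it. Ten such holes, 25 mm apart centre to centre, run in a row along this side of the upper tube.
- button (a joint): How far the spring button is pressed in (m): 0 fully out, 0.005 flush with the outside of the tube, about 0.006 under the tube's wall, 0.008 at its stop. Its spring takes 3 N to start, 5.5 N at flush. A flat pad squeezed on the tube over it brings it flush; as the tube is then pulled, the edge of the hole wedges its round head further in. Not pressed, it locks the tube.
- upper_tube (a joint): How far the upper tube has been slid out (m): 0 at the start, positive away from the rubber foot (stick longer), 0.025 at the next hole. It takes about 10 N to start it off the flush button and 4 N to slide. The button springs into a hole by itself as the hole comes over it, unless something covers the hole.
- dice_cup: Steel dice cup, 74 mm wide at the rim, 90 mm tall; origin at the centre of its underside. Leave it alone.
- pawn: Orange plastic pawn, 28 mm wide, 43 mm tall; origin at the centre of its underside. Leave it alone.
- spinner: Pink plastic spinner, a flat square 120 x 120 x 14 mm with an arrow and a press button; origin at the centre of its underside. Leave it alone.
- ladder: Wooden toy ladder lying flat, 150 x 42 x 8 mm, long along its x; origin at the centre of its underside. Leave it alone.

How it is judged:
On the way:
1. the button is pressed in flush with the tube while still in its first hole (value of joint button above 0.004 m and value of joint upper_tube between -0.007 and 0.007 m), for 0.05 s.
At the end, for the whole second after the job is handed in: The upper tube stands one hole further out (slid out 25 mm, within 2.5 mm), at rest, with the button sprung out through that hole (less than 1.5 mm short of fully out) (value of joint upper_tube between 0.0225 and 0.0275 m and value of joint button below 0.0015 m and velocity of joint upper_tube between -0.005 and 0.005 m/s); the robot touches nothing.
It fails at once if the dice cup is moved by more than 30 mm (distance of dice_cup from where it was at the start of the episode above 0.03 m).
It fails at once if the pawn is moved by more than 30 mm (distance of pawn from where it was at the start of the episode above 0.03 m).
It fails at once if the spinner is moved by more than 30 mm (distance of spinner from where it was at the start of the episode above 0.03 m).
It fails at once if the ladder is moved by more than 30 mm (distance of ladder from where it was at the start of the episode above 0.03 m).
It also fails if it takes over 32 s, if anything falls off the work surface, if the arm or the gripper's body presses on something with over 40 N, if the wrist force passes 120 N, or if a joint passes its speed limit or range.

## Working session

There is one attempt and no reset: what is moved stays moved. The work goes in short steps, Python scripts to look and compute and a tool call to move; the robot and the scene stay as the last step left them, time stands still between calls to the robot, and variables do not carry over. Pictures are saved under pics/ and viewed, at most 10 in all, crops included, and the job is handed in when it is done.

Besides the shell and the picture viewer there is one more tool, called by a JSON object that holds its "name" and its "arguments", one argument or row to a line. arm_command: Moves the arm, as the interface text tells. Its arguments: {"type":"object","properties":{"plan":{"type":"array","items":{"type":"object","properties":{"dp":{"type":"array","items":{"type":"number"}},"spin":{"type":"number"}}}},"grip":{"type":"number"},"newtons":{"type":"number"}},"required":["plan"]}

```bash
mkdir -p pics; python3 - <<'E'
from workcell import manip, viewer, finder
import cv2
for c in("scene","top"):
    cv2.imwrite(f"pics/{c}0.png",viewer.camera(c))
    for t in("button_tip","handle","foot_end","dice_cup","pawn","spinner","ladder","upper_tube"):
        r=finder.find_in(c,t); print(c,t,[(([round(float(v),4) for v in d["position"]]),round(d["score"],2)) for d in r[:2]])
o=manip.get_obs(); print(o)
E
```

```text
scene button_tip []
scene handle [([0.4863, -0.1412, 0.064], 0.92)]
scene foot_end [([0.5095, 0.0569, 0.0096], 0.57)]
scene dice_cup [([0.6607, 0.2459, 0.0604], 0.77)]
scene pawn [([0.3794, -0.0266, 0.013], 0.45)]
scene spinner []
scene ladder [([0.4129, 0.2956, 0.0033], 0.76)]
scene upper_tube [([0.4895, -0.1425, 0.0668], 0.91)]
top button_tip []
top handle [([0.4815, -0.1508, 0.0676], 0.74)]
top foot_end []
top dice_cup [([0.6554, 0.2536, 0.0309], 0.59)]
top pawn [([0.3723, -0.0261, 0.0072], 0.54)]
top spinner [([0.6284, -0.121, 0.013], 0.72)]
top ladder [([0.4089, 0.2919, 0.0081], 0.91)]
top upper_tube [([0.4842, -0.1532, 0.0662], 0.91)]
{'clock': 0.9, 'joint_pos': array([-1.29260249,  0.33219753, -0.06467592,  1.46012253,  0.02157699,
        1.34993461, -0.08847871]), 'joint_velocities': array([ 3.64525998e-05,  8.68548902e-04,  2.80445635e-04, -9.67293501e-04,
        2.87099539e-04,  5.95593876e-04, -2.21123700e-03]), 'tau': array([ 6.77075514e-04, -6.25217056e+01,  4.94893128e-02, -3.91816878e+01,
        1.64752768e-02,  1.78756418e-03, -2.07380246e-07]), 'position': array([0.18516762, 0.5969338 , 0.40472822]), 'ee_rot': array([ 1.49831964e-01,  9.88711476e-01,  1.70593093e-05, -1.20222210e-05]), 'ft_force': array([ 0.38465166, -0.13093739,  0.097589  ]), 'torque': array([ 0.03644588, -0.00201988, -0.00809418]), 'grasp_force': 0.0, 'grip_width': 0.9984270551689503}
```

View pics/scene0.png

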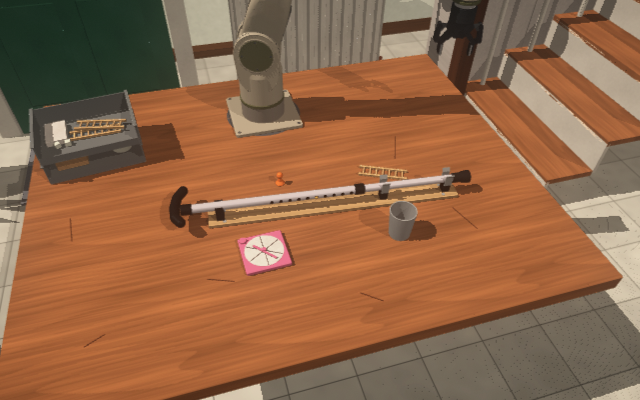

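View pics/top0.png

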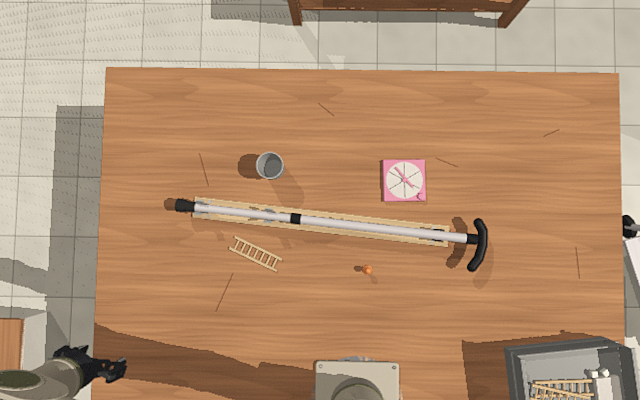

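The stick runs along world y, with the handle at the −y end (top picture, about (479,245)), the foot at about (180,205) and the bush at (295,218). The holes face +x, away from the robot. I'll zoom in on the stick to measure it.

```bash
python3 - <<'E'
import cv2,numpy as np
a=cv2.imread("pics/top0.png"); s=cv2.imread("pics/scene0.png")
f=lambda im,x,y,w,h,k:cv2.resize(im[y:y+h,x:x+w],None,fx=k,fy=k,interpolation=cv2.INTER_CUBIC)
A=f(a,160,190,160,45,5);B=f(a,380,205,160,70,5)*1
C=np.vstack([A,B]);cv2.imwrite("pics/z1.png",C); 
cv2.imwrite("pics/z2.png",np.vstack([f(s,165,170,160,60,5),f(s,325,160,160,55,5)]))
E
```

```text
(no output)
```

View pics/z1.png

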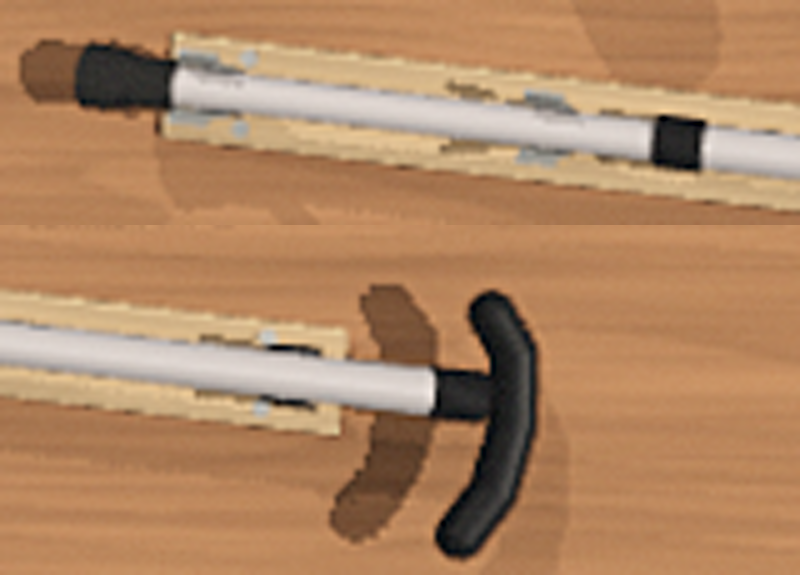

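View pics/z2.png

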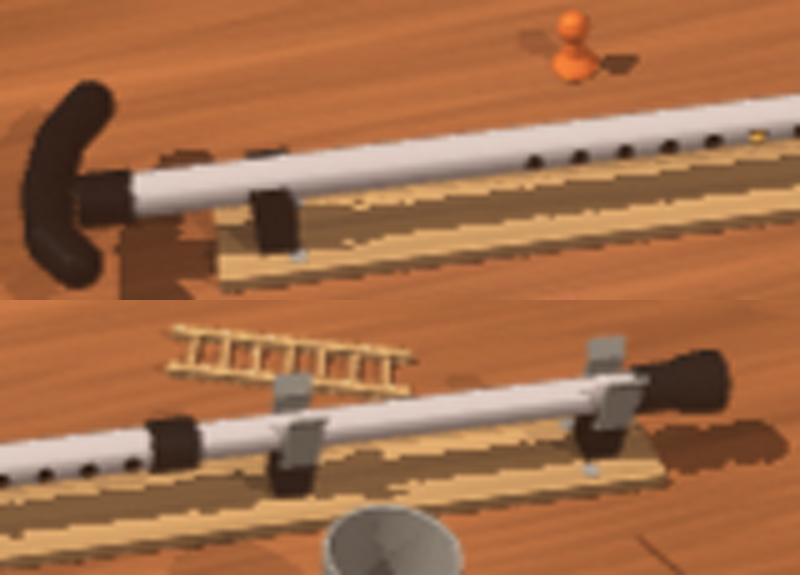

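The top crop shows the foot end at about (175.6,205), the bush's handle-side edge at (300.6,219) and the handle middle at (483,240). In the scene crop the brass button shows at (316.4,197.4).

```bash
cat > h.py <<'E'
import numpy as np
from workcell import manip, viewer, finder
def ray(c,u,v):
    p=viewer.camera_params(c);R=np.array(p["R"]);t=np.array(p["t"]);f=200/np.tan(np.radians(p["vertical_fov"])/2)
    return -R.T@t, R.T@np.array([(u-p["cx"])/f,(v-p["cy"])/f,1])
def onz(c,u,v,z):
    o,d=ray(c,u,v);return o+d*(z-o[2])/d[2]
E
python3 - <<'E'
from h import *
np.set_printoptions(precision=4,suppress=True)
F=onz("top",175.6,205,.055);H=onz("top",483,240,.055);B=onz("top",300.6,219,.055)
u=(F-H);L=np.linalg.norm(u);u/=L
print(F,H,"L",L,"yaw axis",u)
n=np.array([u[1],-u[0],0])
for nm,S in(("F",F-.457*u),("H",H+.389*u),("B",B-.112*u)):print(nm,S)
b=onz("scene",316.4,197.4,.055);print("tip",b,"station",b-.0175*n)
print("yaw of stick",np.arctan2(u[1],u[0]), "scene H", onz("scene",175,209,.055),"bush scene",onz("scene",325+150/5,160+(445-300)/5,.055))
print(viewer.camera_params("wrist")["T_tool_cam"],viewer.camera_params("wrist")["vertical_fov"])
E
```

```text
[0.5447 0.5072 0.055 ] [ 0.461  -0.3394  0.055 ] L 0.850806342178596 yaw axis [0.0983 0.9952 0.    ]
F [0.4998 0.0525 0.055 ]
H [0.4993 0.0477 0.055 ]
B [0.5001 0.0493 0.055 ]
tip [0.5158 0.0457 0.055 ] station [0.4984 0.0474 0.055 ]
yaw of stick 1.4723322671761916 scene H [ 0.4561 -0.3361  0.055 ] bush scene [0.5126 0.1608 0.055 ]
[[ 0.0004 -0.9504 -0.3112  0.081 ]
 [ 1.      0.0002  0.0009  0.0004]
 [-0.0008 -0.3112  0.9504  0.0307]
 [ 0.      0.      0.      1.    ]] 65.55215653855896
```

{"name": "arm_command", "arguments": {
  "plan": [
    {"dp": [-44, -8, 4], "spin": 0.09},
    {"dp": [-44, -8, 4], "spin": 0.09},
    {"dp": [-44, -8, 4], "spin": 0.09},
    {"dp": [-44, -8, 4], "spin": 0.09},
    {"dp": [-44, -8, 4], "spin": 0.09}
  ],
  "grip": -1,
  "newtons": 50
}}

```text
clock: 1.4
position: [0.3617, 0.4595, 0.3846]
ee_rot: [0.368, 0.93, 0.0, 0.0]
ft_force: [-0.5, 1.0, -0.3]
grip_width: 1.001
grasp_force: 0.0
```

{"name": "arm_command", "arguments": {
  "plan": [
    {"dp": [-44, -8, 8], "spin": 0.09},
    {"dp": [-44, -8, 8], "spin": 0.09},
    {"dp": [-44, -8, 8], "spin": 0.09},
    {"dp": [-44, -8, 8], "spin": 0.09},
    {"dp": [-44, -8, 8], "spin": 0.09}
  ]
}}

```text
clock: 1.9
position: [0.4595, 0.2603, 0.3446]
ee_rot: [0.567, 0.824, 0.0, 0.0]
ft_force: [0.7, 0.7, -0.4]
grip_width: 1.002
grasp_force: 0.0
```

```bash
cat >> h.py <<'E'
from scipy.spatial.transform import Rotation as Ro
def goal(S=(.4995,.049),z=.285,u=(.0983,.9952)):
    o=manip.get_obs();R=Ro.from_quat(o["ee_rot"]).as_matrix();p=o["position"]
    y=R[:,1];n=np.array([u[1],-u[0]])
    dy=np.arctan2(n[1],n[0])-np.arctan2(y[1],y[0])
    d=np.array([*S,z])-p
    print("clk",o["clock"],"p",p.round(4),"spin",-dy,"dp now",(R.T@d*1000).round(1),"world",(d*1000).round(1),"along,perp",(d[:2]@np.array(u)*1000).round(1),(d[:2]@n*1000).round(1),"tilt",R[:,2].round(4),"f",o["ft_force"].round(1),"w",o["grip_width"],o["grasp_force"])
    return o
E
python3 -c "
from h import *
goal()"
```

```text
clk 1.9 p [0.4595 0.2603 0.3446] spin 0.4644587857616397 dp now [-211.7  -38.3   59.5] world [  40.  -211.3  -59.6] along,perp -206.4 60.6 tilt [ 6.e-04  4.e-04 -1.e+00] f [ 0.7  0.7 -0.4] w 1.0022987389184874 0.0
```

{"name": "arm_command", "arguments": {
  "plan": [
    {"dp": [-42, -8, 8], "spin": 0.093},
    {"dp": [-42, -8, 8], "spin": 0.093},
    {"dp": [-42, -8, 8], "spin": 0.093},
    {"dp": [-42, -8, 8], "spin": 0.093},
    {"dp": [-42, -8, 8], "spin": 0.093}
  ]
}}

```text
clock: 2.4
position: [0.4578, 0.0484, 0.3046]
ee_rot: [0.741, 0.671, 0.0, 0.0]
ft_force: [0.9, -1.5, 0.6]
grip_width: 1.006
grasp_force: 0.0
```

```bash
python3 - <<'E'
from h import *
import cv2
o=goal()
im=viewer.camera("wrist");cv2.imwrite("pics/w1.png",im)
print([(d["position"],d["score"]) for d in finder.find_in("wrist","button_tip")])
E
```

```text
clk 2.4 p [0.4578 0.0484 0.3046] spin -0.0007057228434572266 dp now [ 4.7 41.5 19.7] world [ 41.7   0.6 -19.6] along,perp 4.7 41.5 tilt [ 8.e-04  3.e-04 -1.e+00] f [ 0.9 -1.5  0.6] w 1.0060456564969529 0.0
[([0.5106, 0.0515, 0.0625], 0.5), ([0.4938, 0.0756, 0.0609], 0.46)]
```

View pics/w1.png

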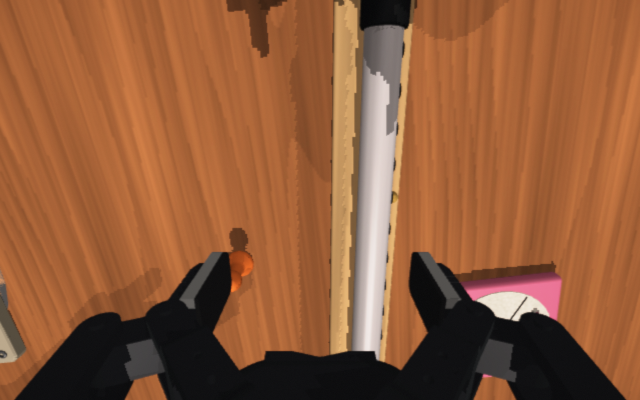

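The wrist picture shows the brass button tip poking out at about (396,197). The bush edge is at (384,26) and the tube spans columns 358–391 at row 197.

```bash
cat >> h.py <<'E'
def wonz(o,u,v,z):
    p=viewer.camera_params("wrist");T=np.array(p["T_tool_cam"]);f=200/np.tan(np.radians(p["vertical_fov"])/2)
    R=Ro.from_quat(o["ee_rot"]).as_matrix()
    d=R@T[:3,:3]@np.array([(u-p["cx"])/f,(v-p["cy"])/f,1]);c=o["position"]+R@T[:3,3]
    return c+d*(z-c[2])/d[2]
E
python3 - <<'E'
from h import *
import cv2
np.set_printoptions(precision=4,suppress=True)
o=manip.get_obs();u=np.array([.0983,.9952,0]);n=np.array([.9952,-.0983,0])
b=wonz(o,396,197,.055);print("tip",b,"station",b-.0175*n)
k=wonz(o,384,27,.06);print("bush",k,k-.112*u)
im=cv2.imread("pics/w1.png")
for r in (150,197,230,280,320):
    row=im[r].astype(int); 
    m=np.where((row.min(1)>95)&(row.max(1)-row.min(1)<40))[0];m=m[(m>340)&(m<420)]
    print(r,m.min(),m.max(),wonz(o,m.min(),r,.055),wonz(o,m.max()+1,r,.055))
E
```

```text
tip [0.5124 0.0451 0.055 ] station [0.4949 0.0469 0.055 ]
bush [0.5071 0.1583 0.06  ] [0.4961 0.0468 0.06  ]
150 360 394 [0.4881 0.083  0.055 ] [0.5127 0.0804 0.055 ]
197 359 391 [0.4851 0.048  0.055 ] [0.5094 0.0454 0.055 ]
230 357 388 [0.4818 0.0214 0.055 ] [0.5062 0.0188 0.055 ]
280 355 385 [ 0.4771 -0.0229  0.055 ] [ 0.5022 -0.0255  0.055 ]
320 354 381 [ 0.4735 -0.0622  0.055 ] [ 0.4973 -0.0647  0.055 ]
```

{"name": "arm_command", "arguments": {
  "plan": [
    {"dp": [1, 40, 0], "spin": 0},
    {"dp": [0, 0, 30], "spin": 0},
    {"dp": [0, 0, 35], "spin": 0},
    {"dp": [0, 0, 31], "spin": 0},
    {"dp": [0, 0, 0], "spin": 0}
  ]
}}

```text
clock: 3.0
position: [0.4963, 0.0477, 0.2055]
ee_rot: [0.74, 0.673, -0.003, -0.001]
ft_force: [-0.4, 0.2, 0.1]
grip_width: 0.997
grasp_force: 0.0
```

```bash
python3 - <<'E'
from h import *
import cv2
o=goal((.4975,.0475),.208)
cv2.imwrite("pics/w2.png",viewer.camera("wrist"))
E
```

```text
clk 3.0 p [0.4963 0.0477 0.2055] spin 0.004374829710274072 dp now [-0.   1.2 -2.5] world [ 1.2 -0.2  2.5] along,perp -0.0 1.2 tilt [-0.006  -0.0019 -1.    ] f [-0.4  0.2  0.1] w 0.9969449818823645 0.0
```

View pics/w2.png

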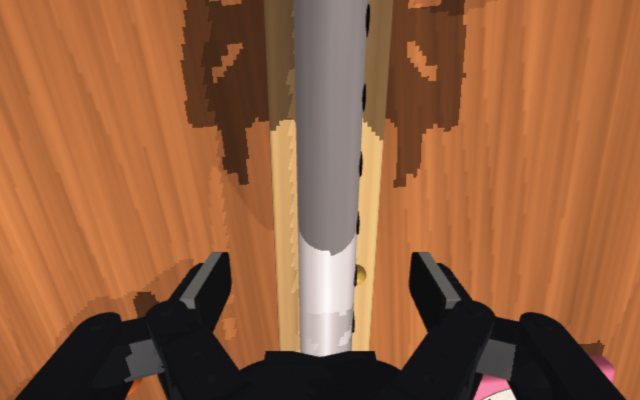

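Now the button tip is at about (366,274), between the open pads. The tube edges are at columns 299 and 355, roughly centred.

```bash
python3 - <<'E'
from h import *
o=manip.get_obs();R=Ro.from_quat(o["ee_rot"]).as_matrix()
for u,v,z in((366,274,.055),(299,274,.058),(355,274,.058),(331,274,.055)):
    print(((R.T@(wonz(o,u,v,z)-o["position"]))*1000).round(1))
E
```

```text
[  2.4  19.9 152.7]
[  4.2 -10.2 149.8]
[  4.3  14.5 149.8]
[  2.3   4.1 152.8]
```

{"name": "arm_command", "arguments": {
  "plan": [
    {"dp": [0, 2, 0], "spin": 0},
    {"dp": [0, 0, 0], "spin": 0},
    {"dp": [0, 0, 0], "spin": 0},
    {"dp": [0, 0, 0], "spin": 0},
    {"dp": [0, 0, 0], "spin": 0}
  ],
  "grip": 1,
  "newtons": 50
}}

```text
clock: 3.55
position: [0.4991, 0.0474, 0.2094]
ee_rot: [0.74, 0.673, -0.001, -0.001]
ft_force: [-9.9, 0.3, 14.4]
grip_width: 0.281
grasp_force: 49.2
```

{"name": "arm_command", "arguments": {
  "plan": [
    {"dp": [0, 0, 0], "spin": 0},
    {"dp": [0, 0, 0], "spin": 0},
    {"dp": [0, 0, 0], "spin": 0}
  ]
}}

```text
clock: 3.85
position: [0.4991, 0.0474, 0.2094]
ee_rot: [0.74, 0.673, -0.0, -0.001]
ft_force: [-9.9, 1.7, 14.0]
grip_width: 0.281
grasp_force: 49.1
```

{"name": "arm_command", "arguments": {
  "plan": [
    {"dp": [-3, 0, 0], "spin": 0},
    {"dp": [-3, 0, 0], "spin": 0},
    {"dp": [-4, 0, 0], "spin": 0},
    {"dp": [-4, 0, 0], "spin": 0},
    {"dp": [0, 0, 0], "spin": 0}
  ]
}}

```text
clock: 4.35
position: [0.4977, 0.0337, 0.2094]
ee_rot: [0.74, 0.673, -0.0, -0.001]
ft_force: [-11.4, 0.8, 13.6]
grip_width: 0.276
grasp_force: 48.8
```

```bash
python3 - <<'E'
from h import *
import cv2
o=goal((.4991,.0474),.2094)
cv2.imwrite("pics/w3.png",viewer.camera("wrist"))
E
```

```text
clk 4.35 p [0.4977 0.0337 0.2094] spin 0.003776835857480912 dp now [13.8  0.1  0. ] world [ 1.4 13.7  0. ] along,perp 13.8 0.0 tilt [-0.0023  0.0016 -1.    ] f [-11.4   0.8  13.6] w 0.27565143974013134 48.797321766614914
```

View pics/w3.png

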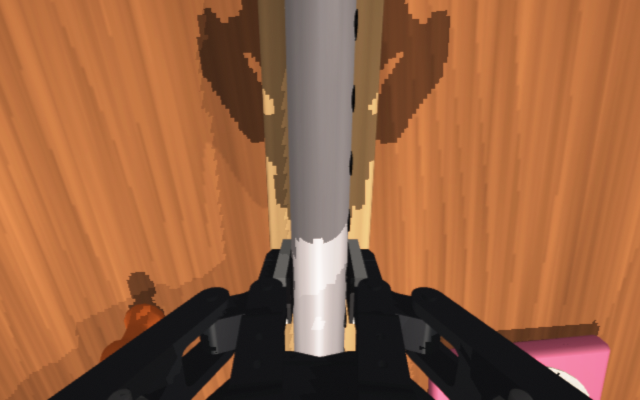

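The holes still sit at rows 25, 98, 162 and 220, the same as in the last picture, so the tube is moving with the gripper. I'll keep pulling slowly.

{"name": "arm_command", "arguments": {
  "plan": [
    {"dp": [-3, 0, 0], "spin": 0},
    {"dp": [-3, 0, 0], "spin": 0},
    {"dp": [-2, 0, 0], "spin": 0},
    {"dp": [-2, 0, 0], "spin": 0},
    {"dp": [-1, 0, 0], "spin": 0}
  ]
}}

```text
clock: 4.9
position: [0.4966, 0.0229, 0.2094]
ee_rot: [0.74, 0.673, -0.0, -0.002]
ft_force: [-11.0, 3.6, 14.1]
grip_width: 0.28
grasp_force: 49.7
```

{"name": "arm_command", "arguments": {
  "plan": [
    {"dp": [0, 0, 0], "spin": 0},
    {"dp": [0, 0, 0], "spin": 0}
  ]
}}

```text
clock: 5.1
position: [0.4967, 0.0228, 0.2094]
ee_rot: [0.74, 0.673, -0.0, -0.001]
ft_force: [-11.4, 1.9, 14.9]
grip_width: 0.277
grasp_force: 49.7
```

```bash
python3 - <<'E'
from h import *
import cv2
o=goal((.4991,.0474),.2094)
a=viewer.camera("wrist")[180:300,250:400];b=viewer.camera("scene")[180:225,270:370]
cv2.imwrite("pics/w4.png",np.vstack([cv2.resize(a,(600,480)),cv2.resize(b,(600,120))])[:600])
E
```

```text
clk 5.1 p [0.4967 0.0228 0.2094] spin 0.0038460556587679995 dp now [24.7  0.1  0. ] world [ 2.4 24.6  0. ] along,perp 24.7 0.0 tilt [-0.0026  0.0016 -1.    ] f [-11.4   1.9  14.9] w 0.27684917870640363 49.71435606479645
```

View pics/w4.png

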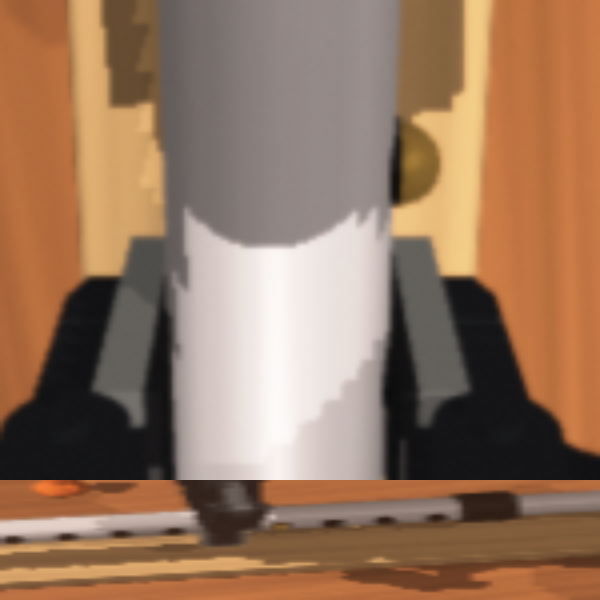

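The brass button now stands out through the next hole, just on the foot side of the pads (crop (415,165)). I'll open and retreat upward.

{"name": "arm_command", "arguments": {
  "plan": [
    {"dp": [0, 0, 0], "spin": 0},
    {"dp": [0, 0, 0], "spin": 0},
    {"dp": [0, 0, 0], "spin": 0},
    {"dp": [0, 0, 0], "spin": 0},
    {"dp": [0, 0, 0], "spin": 0}
  ],
  "grip": -1
}}

```text
clock: 5.7
position: [0.4975, 0.0223, 0.2087]
ee_rot: [0.74, 0.673, 0.0, 0.0]
ft_force: [-0.3, -0.1, -0.4]
grip_width: 1.0
grasp_force: 0.0
```

{"name": "arm_command", "arguments": {
  "plan": [
    {"dp": [0, 0, -15], "spin": 0},
    {"dp": [0, 0, -30], "spin": 0},
    {"dp": [0, 0, -40], "spin": 0},
    {"dp": [0, 0, -15], "spin": 0},
    {"dp": [0, 0, 0], "spin": 0}
  ]
}}

```text
clock: 6.2
position: [0.4982, 0.0223, 0.3111]
ee_rot: [0.74, 0.673, 0.002, 0.001]
ft_force: [-0.2, 0.7, -0.2]
grip_width: 0.993
grasp_force: 0.0
```

```bash
python3 - <<'E'
from h import *
import cv2
o=goal((.4991,.0474),.2094)
a=viewer.camera("wrist")[100:300,240:440];b=viewer.camera("scene")[180:225,270:370]
cv2.imwrite("pics/w5.png",np.vstack([cv2.resize(a,(450,450)),cv2.resize(b,(450,140))]))
E
```

```text
clk 6.2 p [0.4982 0.0223 0.3111] spin 0.003377353891592813 dp now [ 24.9  -1.9 101.7] world [   0.9   25.1 -101.7] along,perp 25.1 -1.6 tilt [ 0.0043  0.0016 -1.    ] f [-0.2  0.7 -0.2] w 0.9934850293769817 0.0
```

View pics/w5.png

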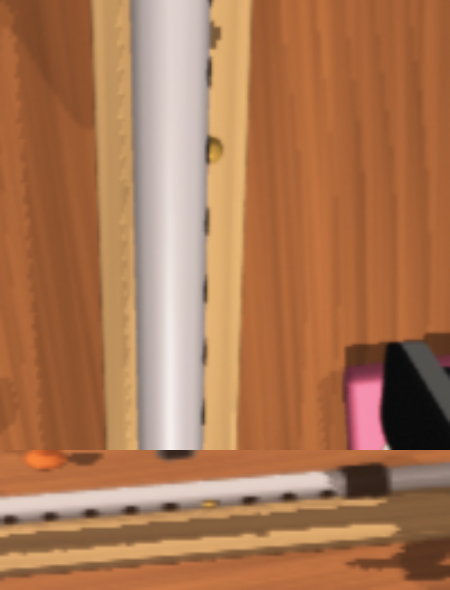

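The button is out (crop (215,150)), with three free holes on its foot side where there were four. That is exactly one hole further out, and the gripper is clear.

```bash
python3 -c "
from workcell import manip
print(manip.hand_in())"
```

```text
the job is handed in; nothing more can be done
None
```

The upper tube is slid out one hole, the button has sprung out and locked in that hole, the game things were left alone, and the job is handed in (no verdict was returned).

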